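# Knock the locating pin home and offer up the instrument cover

### The arm

A 6-joint arm with a two-finger parallel gripper is mounted at the origin on the work surface. World frame = base frame: x ahead of the robot, y to its left, z up, the work surface at z = 0. Lengths are in m, angles in rad, forces in N, time in s.
With the tool pointing down it reaches from about 0.275 to 0.85 m from the base axis. Payload 19 kg.
Tool frame: the origin (TCP) lies on the centre line of the jaws, within the pads' length; the fingertips stand 11 mm ahead of it and the grasp point (between the pads) lies 8 mm behind it (bot.tips_ahead is the distance from the TCP to the fingertips, in m); x points along the fingers, z is the direction in which the jaws open and shut, and the axes are right-handed (so a half turn about x gives the same grasp; the last joint's range is limited). The gripper opens to 85 mm and grips with 20 to 120 N. Pads are 22 mm wide; open, the fingers measure 114 mm over their backs; the gripper's body (76 mm by 85 mm) begins 54 mm behind the grasp point. The pads swing forward as they close: fully open they stand 13 mm farther back than shut.
Start: joints at [-1.408, 0.15, 1.437, -0, 1.554, -0.134], TCP at [0.168, -0.55, 0.242] pointing down, gripper open.
Joint ranges: [-2.8, 2.8], [-0.68, 2.1], [0.12, 2.68], [-1.39, 4.53], [0.16, 2.79], [-2.81, 2.81]. Speed limits (rad/s): [1.89, 1.89, 2.22, 3.01, 3.01, 3.01].

### API

Orientations are given as [roll, pitch, yaw] about the fixed x, y, z axes, in that order (R = Rz(yaw) Ry(pitch) Rx(roll)).
In Python, from workcell import bot gives the robot as it stands.
- The arm moves only by the tool step_arm, never from a script. Its argument "moves" is a list of rows, each an object of numbers: "gripper": the closure, from 0 (fully open) to 1 (shut); "x", "y", "z": the shift along the tool's x, y, z in m; "wx", "wy", "wz": the turn, a rotation vector about the tool's x, y, z in degrees. In form: [{"gripper": .., "x": .., "y": .., "z": .., "wx": .., "wy": .., "wz": ..}, ...]. A call has 1 to 5 rows; each row is the pose to reach, as a shift and turn from the pose measured when the call began, along the tool's axes at that moment; what a row does not reach only later rows make up. A row lasts 1/8 s, in which the tool goes at most 62.5 mm and 10.7 degrees, less where a joint would pass 70% of its speed; a pose out of reach is approached as far as the arm can. A call with a gripper value outside its range is refused whole. The fingers move at their own pace and stop on an object; "newtons" is the grip in N (left out, the last holds). Time passes only in rows, so rows that repeat a pose let the fingers close. It gives the time, the measured TCP pose, the force and the opening at its end, in the units of the state.
- bot.read_state(): the state, without advancing time (a new reading comes with each control period).
- bot.capture(name): name is "scene" or "top"; returns the picture (420x560x3 uint8, red, green, blue); there is no depth.
- bot.camera_model(name): a dict with "K" (3x3 intrinsics, pixels), "rvec" (rotation vector, rad) and "tvec" (3), from world to camera coordinates, as OpenCV has them. Camera axes: x right, y down, z forward; pixel columns grow to the right and rows downward; lengths in m; the calibration is good to about 2 mm. A picture is of the moment at which its call begins. camera_model takes no time and is no camera call.
- bot.job_done(): hands the job in, once; it reports no verdict.
Trained networks look in the newest picture that a camera, given by its name, has taken for a name from the list of things; names that differ only in an ending like _2 or _b are one class to them, and where a whole thing is asked for, a point or a joint stands for the part that bears it (a point fixed in the world has none). Each returns a list of dicts, best first, with "p" (0 to 1); they miss things now and then, are a little off and sometimes report something else, mostly with a low value. They report only what shows in the picture. A call takes as long as a camera call. They do not tell look-alikes from the thing itself.
- bot.search_frame(camera, name): "rect" ([centre column, centre row, width, height] in pixels, round what is visible of it).
- bot.silhouettes(camera, name): "mask" (420x560 bool, what is visible of it) and "rect" ([centre column, centre row, width, height] in pixels, round what is visible of it).
- bot.pinpoint(camera, name): "point" ([column, row] in pixels: a listed point, or the origin of a listed thing).
The state is a dict: "t": time; "joint_positions": joint angles; "joint_velocities": joint speeds; "joint_torque": joint torques, N m; "tcp_pos": TCP position; "ee_rot": TCP orientation; "contact_force": force on the tool from outside, world axes, zero at the start; "ft_torque": the same for the moment, N m; "width": opening from 0.0 (shut) to 1.0 (fully open).
Only numpy, scipy, OpenCV 4.12 (cv2) and the standard library are available. Lean on these libraries where they do the work, as an engineer would, in place of code of your own. Each camera call takes 0.05 s, during which the arm holds its last target.

### The job

Pick up the mallet and use its face to drive the red locating pin on the open instrument case fully down to its stop, then put the mallet back down on its rest or on the bench. Then lift the cover plate by its handle and finish by holding it, level and still, about 15 mm above the case and not touching it, each corner hole squarely over its threaded brass boss so that every thread is in full view through its hole (either way round is fine); the program ends while still holding the plate there, ready for a colleague to start the screws. Never rest or bump the plate on the case, and leave the tin, the screwdriver and the heat sink where they lie.

Things in the scene. Friction and masses are not known exactly. Their poses are not given: they have to be found in the camera images.
- case: open grey instrument case, 120 (own x) x 160 (own y) x 55 mm high, fixed to the bench, walls 6 mm, circuit board inside; origin at the centre of its underside on the bench, z up. In its four corners stand square brass bosses, 18 mm, flush with the rim, each with a 5 mm threaded hole in the middle of its top, at own x = +-47, y = +-67 mm
- case_top (a point): point in the middle of the open case at rim height, 55 mm above the bench; axes as the case
- thread_a (a point): mouth of the threaded hole at the case's own (+47, +67) mm, rim height
- thread_b (a point): mouth of the diagonally opposite threaded hole, at the case's own (-47, -67) mm, rim height
- pin_top (a point): top of the upright locating pin, red-painted steel, 8 mm thick, which moves straight down in a grey block (20 x 26 mm, flush with the rim) inside the case wall of the -x side, at own (-49, 0) mm; its top is 9 to 13 mm above the rim at the start and 1 mm above it when home
- pin (a joint): how far the pin is driven down, m: starts at 0 to 0.004, 0.012 is fully home at its stop; a tight fit, about 6 N moves it and it stays where it is left; drive it with the mallet
- cover: loose aluminium cover plate, 120 (own x) x 160 (own y) x 4 mm, about 0.3 kg, lying flat on the bench, origin at the centre of its underside, z up. 13 mm through holes at own x = +-47, y = +-67 mm. Black bow handle standing on it: see cover_handle
- cover_handle (a point): middle of the grip bar of the cover's bow handle: the bar lies along the plate's own y, 12 mm wide in x and 12 mm high, centre 34 mm above the plate's underside (24 mm clear beneath it), 92 mm long, on two posts at y = +-41 mm. The plate balances here; axes as the cover
- hole_a (a point): centre of the cover hole at the cover's own (+47, +67) mm, at the plate's underside
- hole_b (a point): centre of the diagonally opposite cover hole at own (-47, -67) mm, at the underside
- mallet: loose mallet, about 0.22 kg, handle level along its own x, head upright at +x; origin below the grip point at the level of the lower face, z up. Head: cylinder along z, 32 mm across, 70 mm high, axis at own x = +55 mm, white striking faces at own z = 0 and 70 mm, black between. Wooden handle 18 mm wide (y) and 22 mm high, from the head back to own x = -118 mm, its centre line at own z = 38 mm
- mallet_grip (a point): grip point in the middle of the mallet's handle section, 55 mm behind the head's axis and 38 mm above the lower face (46 mm above the bench at the start); axes as the mallet
- mallet_face (a point): centre of the mallet's lower striking face, at own (+55, 0, 0) mm
- rest: fixed plywood mallet rest: base 210 x 70 x 8 mm, from own x = -125 to +85 mm; origin on the bench, exactly below where the mallet's grip point lies, own x along the handle towards the head; the head stands on the base, and the handle lies in a notch, 28 mm wide, 17 mm deep, its bottom 35 mm above the bench, at own x = -95 mm
- tin: open steel tin with screws in it, 64 mm across, 26 mm high; loose, to be left alone; origin at the centre of its underside
- screwdriver: screwdriver with yellow handle, 130 mm long, lying flat; loose, to be left alone; origin at the centre of its underside
- heatsink: small dark finned heat sink, 45 x 40 x 24 mm; loose, to be left alone; origin at the centre of its underside
Things that resemble listed ones, but are neither listed nor needed, are in the scene too. Leave any orange or pink look-alike of the cover alone.

How it is judged:
On the way, in this order (a step that is already met when the one before it is completed fails the run):
1. the mallet is held clear of its rest while the pin is still up (height (world z) of mallet_grip above 0.07 m and contact force between mallet and the fingers above 1 N and value of joint pin below 0.008 m), for 0.1 s.
2. the held mallet has driven the pin home (value of joint pin above 0.0105 m and contact force between mallet and case above 0.5 N and contact force between mallet and the fingers above 1 N).
3. the mallet is put down and let go, with the pin down and the cover not yet lifted (height (world z) of mallet_grip below 0.06 m and contact force between mallet and the fingers below 0.1 N and contact force between mallet and case below 0.1 N and linear speed of mallet below 0.03 m/s and value of joint pin above 0.0105 m and height (world z) of cover_handle below 0.05 m), for 0.2 s.
At the end, for the whole second after the job is handed in: Pin within 1.5 mm of its stop. Plate held by the fingers, still, level within 6 degrees, underside 5 to 30 mm above the case rim, touching neither case nor mallet, holes within 4 mm of the threads (either way round). Mallet let go and still, on its rest or the bench (value of joint pin above 0.0105 m and ((horizontal distance between hole_a and thread_a below 0.004 m and horizontal distance between hole_b and thread_b below 0.004 m) or (horizontal distance between hole_a and thread_b below 0.004 m and horizontal distance between hole_b and thread_a below 0.004 m)) and z of hole_a in the frame of case_top between 0.005 and 0.03 m and z of hole_b in the frame of case_top between 0.005 and 0.03 m and angle between cover's own z axis and vertical below 0.1 rad and linear speed of each of cover, mallet below 0.02 m/s and angular speed of cover below 0.15 rad/s and contact force between cover and the fingers above 2 N and contact force between each of cover, mallet and case below 0.1 N and contact force between cover and mallet below 0.1 N and height (world z) of mallet_grip below 0.06 m and contact force between mallet and the fingers below 0.1 N); the arm keeps its last pose, push and grip.
It fails at once if the cover is rested or bumped on the case (contact force between cover and case above 2 N).
It fails at once if the tin, screwdriver or heat sink is pushed away (distance of any of tin, screwdriver, heatsink from where it was at the start of the episode above 0.03 m).
It also fails if it takes over 67 s, if anything falls off the work surface, if the arm or the gripper's body presses on something with over 40 N, if the wrist force passes 120 N, or if a joint passes its speed limit or range.

## Working session

There is one attempt and no reset: what is moved stays moved. The work goes in short steps, Python scripts to look and compute and a tool call to move; the robot and the scene stay as the last step left them, time stands still between calls to the robot, and variables do not carry over. Pictures are saved under pics/ and viewed, and the job is handed in when it is done.

Besides the shell and the picture viewer there is one more tool, called after "Request:" in YAML: its name, and indented under it one key for each argument. step_arm: Moves the arm, as the interface text tells. Its arguments: {"type":"object","properties":{"moves":{"type":"array","items":{"type":"object","properties":{"gripper":{"type":"number"},"x":{"type":"number"},"y":{"type":"number"},"z":{"type":"number"},"wx":{"type":"number"},"wy":{"type":"number"},"wz":{"type":"number"}}}},"newtons":{"type":"number"}},"required":["moves"]}

```bash
mkdir -p pics; ls
python3 - <<'E'
from workcell import bot
import cv2
for n in("scene","top"):
    im=bot.capture(n); cv2.imwrite(f"pics/{n}0.png",im[:,:,::-1]); 
    m=bot.camera_model(n); print(n,m)
print(bot.read_state())
E
```

```text
pics
scene {'K': array([[472.22292374,   0.        , 270.9098583 ],
       [  0.        , 472.22292374, 210.4715696 ],
       [  0.        ,   0.        ,   1.        ]]), 'rvec': array([ 1.04349795,  2.4823483 , -0.93146717]), 'tvec': array([ 0.38831687, -0.16713251,  1.45782497])}
top {'K': array([[532.72418518,   0.        , 275.86636344],
       [  0.        , 532.72418518, 213.21054445],
       [  0.        ,   0.        ,   1.        ]]), 'rvec': array([ 2.15934699, -2.19539296,  0.0825603 ]), 'tvec': array([-0.06019287,  0.47518676,  1.79374805])}
{'t': 0.1, 'joint_positions': array([-1.40799765e+00,  1.50943496e-01,  1.43795479e+00,  2.71153376e-05,
        1.55382644e+00, -1.33985886e-01]), 'joint_velocities': array([ 0.00138875, -0.00043957, -0.00036283,  0.00028505,  0.00091235,
        0.00023716]), 'joint_torque': array([ 4.83455820e-03, -7.14378047e+01, -5.71799219e+01, -5.82305233e-05,
        7.05677274e-03, -1.45495153e-05]), 'tcp_pos': array([ 0.16811867, -0.54964836,  0.24173763]), 'ee_rot': array([2.98366323, 1.56966393, 1.70965099]), 'contact_force': array([ 0.2982809 , -0.29576125, -0.15148254]), 'ft_torque': array([ 1.04518129e-02, -7.95070967e-05,  5.62822119e-03]), 'width': 0.9975502192596503}
```

View pics/scene0.png

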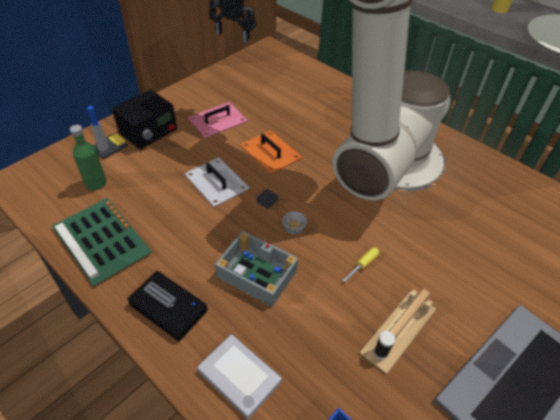

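View pics/top0.png

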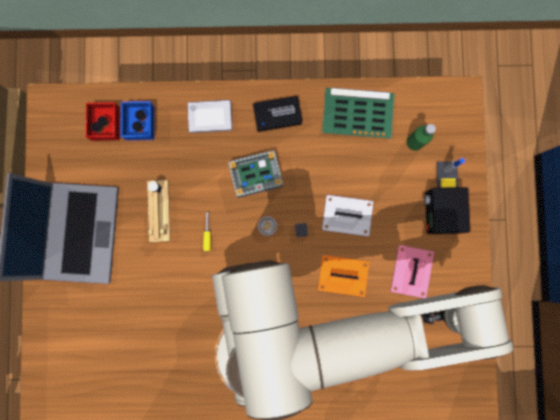

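The scene shows the silver cover at (216,181), case (258,266), mallet on its rest (400,325), screwdriver (362,265), tin (294,223) and heat sink (267,198). In the top view: cover (348,215), case (255,172), mallet (158,210).

```bash
cat > h.py <<'E'
from workcell import bot
import numpy as np, cv2
from scipy.optimize import least_squares
CM={n:bot.camera_model(n) for n in("scene","top")}
def proj(n,P):
    m=CM[n]; return cv2.projectPoints(np.atleast_2d(np.float64(P)),m["rvec"],m["tvec"],m["K"],None)[0][:,0]
def atz(n,px,z):
    m=CM[n];R=cv2.Rodrigues(m["rvec"])[0];c=-R.T@m["tvec"]
    d=R.T@np.linalg.inv(m["K"])@np.array([px[0],px[1],1.]);return c+d*(z-c[2])/d[2]
def T(p,yaw,P):
    c,s=np.cos(yaw),np.sin(yaw);P=np.atleast_2d(P);return P@np.array([[c,s,0],[-s,c,0],[0,0,1]])+np.array(p)
E
python3 - <<'E'
from h import *
Z=dict(case_top=.055,thread_a=.055,thread_b=.055,pin_top=.066,cover=0,cover_handle=.034,hole_a=0,hole_b=0,mallet=.008,mallet_grip=.046,mallet_face=.008,rest=0,tin=0,screwdriver=0,heatsink=0,case=0)
for n in("scene","top"):
  for k,z in Z.items():
    for r in bot.pinpoint(n,k)[:5]:
        if r["p"]>.15: print(n,k,round(r["p"],2),np.round(r["point"],1),np.round(atz(n,r["point"],z),4)[:2])
E
```

```text
scene case_top 0.89 [257.5 260.3] [6.065e-01 6.000e-04]
scene thread_a 0.71 [266.5 290.1] [0.6503 0.0734]
scene thread_b 0.71 [266.5 290.1] [0.6503 0.0734]
scene pin_top 0.35 [243.  238.4] [ 0.5908 -0.0651]
scene cover 0.93 [215.3 183.8] [ 0.474  -0.3056]
scene cover 0.88 [215.4 115.8] [ 0.2618 -0.545 ]
scene cover_handle 0.92 [272.2 142.1] [ 0.2536 -0.2904]
scene cover_handle 0.73 [214.9 173.1] [ 0.467  -0.3116]
scene cover_handle 0.68 [219.8 108.6] [ 0.2542 -0.5283]
scene cover_handle 0.23 [392.5 334.5] [0.5288 0.3369]
scene hole_a 0.88 [216.8 160.3] [ 0.4043 -0.3776]
scene hole_a 0.84 [268.9 133.2] [ 0.2001 -0.3558]
scene hole_a 0.74 [272.3 167.3] [ 0.3073 -0.2373]
scene hole_a 0.71 [217.3 203.5] [ 0.5213 -0.2438]
scene hole_a 0.59 [195.  122.8] [ 0.3341 -0.564 ]
scene hole_b 0.88 [216.8 160.3] [ 0.4043 -0.3776]
scene hole_b 0.84 [268.9 133.2] [ 0.2001 -0.3558]
scene hole_b 0.74 [272.3 167.3] [ 0.3073 -0.2373]
scene hole_b 0.71 [217.3 203.5] [ 0.5213 -0.2438]
scene hole_b 0.59 [195.  122.8] [ 0.3341 -0.564 ]
scene mallet 0.62 [392.  335.5] [0.5168 0.3339]
scene mallet 0.56 [215.4 
[... 1180 characters left out ...]
364.7 228.1] [ 0.4194 -0.3716]
top hole_b 0.85 [394.5 287.5] [ 0.2158 -0.4667]
top hole_b 0.83 [329.3 199.1] [ 0.5213 -0.2528]
top hole_b 0.83 [362.5 292.6] [ 0.2004 -0.3576]
top hole_b 0.71 [429.7 253.5] [ 0.329  -0.5905]
top mallet 0.59 [160.3 202.6] [0.5182 0.3282]
top mallet_grip 0.95 [154.3 204.1] [0.5095 0.3399]
top mallet_face 0.77 [155.7 191.7] [0.5562 0.3441]
top rest 0.59 [159.9 205.9] [0.5077 0.3313]
top tin 0.68 [266.9 226.9] [ 0.4291 -0.0364]
top tin 0.68 [160.4 206.3] [0.5063 0.3296]
top screwdriver 0.64 [208.6 229.8] [0.4224 0.1639]
top screwdriver 0.55 [329.  197.7] [ 0.5262 -0.2519]
top heatsink 0.52 [300.9 228.8] [ 0.4206 -0.1529]
top case 0.72 [253.  176.6] [0.604  0.0091]
```

Run:
```python
import cv2,numpy as np
a=cv2.imread("pics/top0.png");b=cv2.imread("pics/scene0.png")
f=lambda im,x,y,w,h,s:cv2.resize(im[y:y+h,x:x+w],(w*s,h*s),interpolation=cv2.INTER_CUBIC)
r1=np.hstack([f(a,225,145,65,50,6),f(a,315,190,65,50,6)])
r2=np.hstack([f(b,210,228,65*2-30,50,4)[:200,:390],f(b,180,155,98,50,4)[:,:390]])
cv2.imwrite("pics/z0.png",r1);
cv2.imwrite("pics/z1.png",np.hstack([f(b,210,228,95,75,4),f(b,180,150,95,75,4)]))
cv2.imwrite("pics/z2.png",np.hstack([f(a,140,170,40,80,7),f(b,350,280,90,95,5)[:560] if 0 else cv2.resize(f(b,350,280,90,95,5),(450,560))]))
```

```text
(no output)
```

View pics/z0.png

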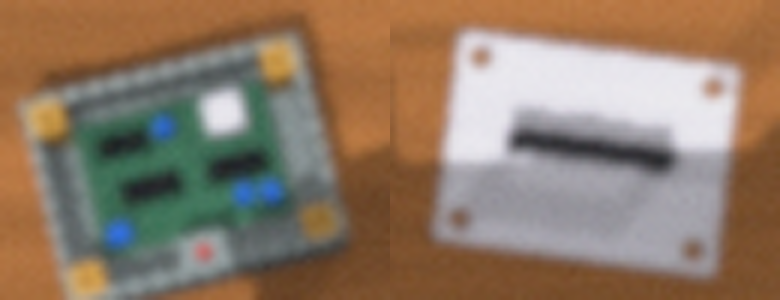

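View pics/z1.png

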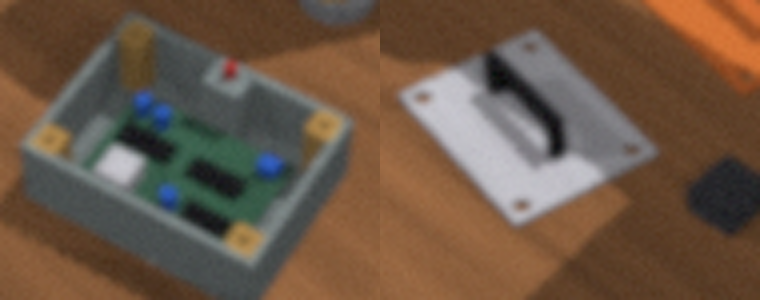

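View pics/z2.png

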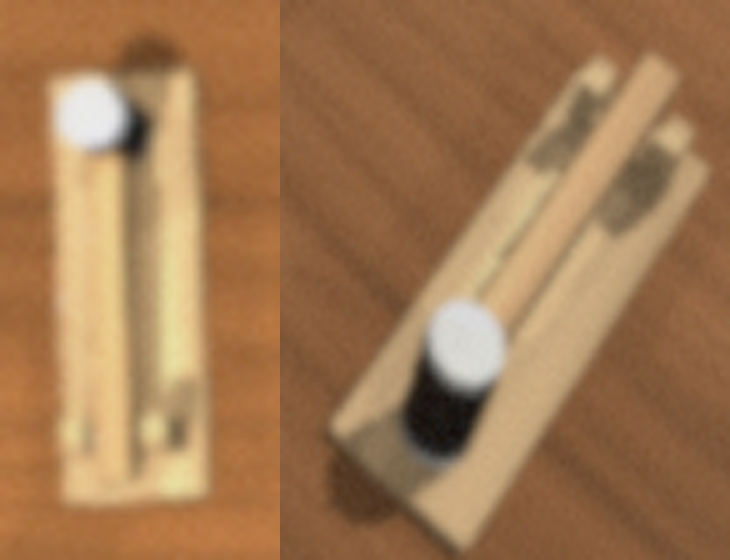

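```bash
cat > fit.py <<'E'
from h import *
def px(l,x0,y0,s): return (np.array(l,float)+.5)/s-.5+[x0,y0]
def fit(P,obs,x0,z=0):
    f=lambda v:np.concatenate([(proj(n,T([v[0],v[1],z],v[2],P[i]))-o).ravel() for n,i,o in obs])
    r=least_squares(f,x0,loss="soft_l1",f_scale=.7);return r.x,f(r.x).reshape(-1,2)
E
python3 - <<'E'
from fit import *
H=np.array([[47,67,55],[47,-67,55],[-47,-67,55],[-47,67,55]])/1e3
ot=px([(47,120),(277,62),(318,220),(88,277)],225,145,6)
os_=px([(244,238),(50,138),(137,35),(324,124)],210,228,4)
A=np.arange(4)
for obs in([("top",A,ot)],[("scene",A,os_)],[("top",A,ot),("scene",A,os_)]):
    v,r=fit(H,obs,[.6,0,.25]);print("case",np.round(v,4),np.round(r,1).tolist())
    print("  pin px",[proj(n,T([v[0],v[1],0],v[2],[[-.049,0,.055+.011]])).round(1) for n in("top","scene")])
print(px([(204,252)],225,145,6),px([(231,68)],210,228,4))
H[:,2]=.003
ot=px([(91,56),(323,88),(302,250),(69,217)],315,190,6)
os_=px([(142,205),(42,97),(151,47),(252,149)],180,150,4)
for obs in([("top",A,ot)],[("scene",A,os_)],[("top",A,ot),("scene",A,os_)]):
    v,r=fit(H,obs,[.47,-.31,0]);print("cover",np.round(v,4),np.round(r,1).tolist())
# mallet: head top centre, tail end top, face
M=np.array([[55,0,70],[-118,0,49]])/1e3
ot=px([(92,115),(118,476)],140,170,7)
s=np.array([5*450/450,560/95]);os_=(np.array([(466,343),(657,75)],float)-[280,0]+.5)/s-.5+[350,280]
B=np.arange(2)
for obs in([("top",B,ot)],[("scene",B,os_)],[("top",B,ot),("scene",B,os_)]):
    v,r=fit(M,obs,[.51,.335,0],.008);print("mallet",np.round(v,4),np.round(r,1).tolist())
E
```

```text
case [ 6.083e-01 -4.000e-04  2.338e-01] [[-0.1, -0.2], [0.1, -0.4], [0.2, 0.1], [-0.2, 0.5]]
  pin px [array([[258.5, 186.5]]), array([[267.3, 243.7]])]
case [ 0.6082 -0.0007  0.2317] [[0.1, 0.3], [-0.1, 0.1], [-0.2, -0.7], [0.2, 0.0]]
  pin px [array([[258.5, 186.5]]), array([[267.3, 243.6]])]
case [ 6.083e-01 -6.000e-04  2.325e-01] [[-0.1, -0.3], [0.2, -0.3], [0.3, 0.2], [-0.2, 0.5], [0.1, 0.4], [-0.1, 0.1], [-0.2, -0.7], [0.3, 0.0]]
  pin px [array([[258.5, 186.5]]), array([[267.3, 243.6]])]
[[258.58333333 186.58333333]] [[267.375 244.625]]
cover [ 0.4651 -0.3128 -0.1572] [[-0.0, -0.1], [0.0, -0.0], [0.0, 0.1], [0.0, 0.1]]
cover [ 0.4646 -0.3121 -0.1546] [[-0.1, 0.2], [0.2, 0.1], [-0.1, -0.2], [0.1, -0.1]]
cover [ 0.4648 -0.3124 -0.1558] [[-0.2, 0.0], [-0.1, 0.0], [-0.1, 0.1], [-0.1, 0.2], [-0.3, 0.1], [0.1, 0.1], [-0.2, -0.2], [-0.1, -0.1]]
mallet [0.513  0.3354 0.046 ] [[-0.0, -0.4], [0.0, 0.4]]
mallet [0.5156 0.3368 0.0446] [[-0.5, 0.8], [0.5, -2.1]]
mallet [0.5142 0.336  0.0481] [[-0.2, -0.8], [-0.1, 0.1], [-0.3, 0.2], [0.4, -2.8]]
```

```bash
cat > go.py <<'E'
from h import *
from scipy.spatial.transform import Rotation as Ro
def cur():
    s=bot.read_state(); R=Ro.from_euler("xyz",s["ee_rot"]).as_matrix(); return s,np.array(s["tcp_pos"]),R
def target(yaw):  # yaw = world direction of tool z, tool x down
    z=np.array([np.cos(yaw),np.sin(yaw),0]);x=np.array([0,0,-1.]);return np.c_[x,np.cross(z,x),z]
def plan(pos,yaw,q=True):
    s,p,R=cur()
    print("t",round(s["t"],2),"p",p.round(4),"zyaw",round(np.degrees(np.arctan2(R[1,2],R[0,2])),2),"tilt",np.round(np.degrees(R[:2,0]),2),"w",round(s["width"],3),"F",np.round(s["contact_force"],1),"q",np.round(s["joint_positions"],2))
    d=R.T@(np.array(pos)-p); w=Ro.from_matrix(R.T@target(yaw)).as_rotvec(degrees=True)
    print("d mm",(d*1e3).round(1),"w deg",w.round(2))
E
python3 -c "
from go import *
v=np.array([.514,.336]);y=.0465
g=T([*v,0],y,[[.012,0,.14]])[0];print(g)
for a in(np.pi/2,-np.pi/2): plan(g,y+a)
"
```

```text
[0.52598703 0.3365578  0.14      ]
t 1.7 p [ 0.1682 -0.5498  0.2423] zyaw -72.99 tilt [0.   0.01] w 0.995 F [ 1.2 -0.   0.3] q [-1.41  0.15  1.44  0.    1.55 -0.13]
d mm [ 102.4  601.4 -742.9] w deg [-1.6566e+02  0.0000e+00 -1.0000e-02]
t 1.7 p [ 0.1682 -0.5498  0.2423] zyaw -72.99 tilt [0.   0.01] w 0.995 F [ 1.2 -0.   0.3] q [-1.41  0.15  1.44  0.    1.55 -0.13]
d mm [ 102.4  601.4 -742.9] w deg [ 1.434e+01 -1.000e-02 -0.000e+00]
```

Request:
step_arm:
  moves:
    - {"x": 0, "y": 601, "z": -743, "wx": -165.7, "gripper": 0}

```text
invalid input at $.moves[0]: expected keys gripper, x, y, z, wx, wy, wz
```

Request:
step_arm:
  moves:
    - {"x": 0, "y": 0.6, "z": -0.743, "wx": -165, "wy": 0, "wz": 0, "gripper": 0}
    - {"x": 0, "y": 0.6, "z": -0.743, "wx": -165, "wy": 0, "wz": 0, "gripper": 0}
    - {"x": 0, "y": 0.6, "z": -0.743, "wx": -165, "wy": 0, "wz": 0, "gripper": 0}
    - {"x": 0, "y": 0.6, "z": -0.743, "wx": -165, "wy": 0, "wz": 0, "gripper": 0}
    - {"x": 0, "y": 0.6, "z": -0.743, "wx": -165, "wy": 0, "wz": 0, "gripper": 0}

```text
t: 2.33
tcp_pos: [0.285, -0.2581, 0.2424]
ee_rot: [-0.229, 1.57, -0.56]
contact_force: [1.1, -0.0, -0.3]
width: 0.999
```

```bash
python3 -c "
from go import *
plan([.526,.3366,.2],.0465+np.pi/2)
"
```

```text
t 2.33 p [ 0.285  -0.2581  0.2424] zyaw -18.96 tilt [ 0.03 -0.02] w 0.999 F [ 1.1 -0.  -0.3] q [-0.94 -0.26  1.83  0.    1.57 -0.61]
d mm [ 42.4 640.7  34.6] w deg [-1.1163e+02  2.0000e-02  4.0000e-02]
```

Request:
step_arm:
  moves:
    - {"x": 0, "y": 0.64, "z": 0.035, "wx": -111, "wy": 0, "wz": 0, "gripper": 0}
    - {"x": 0, "y": 0.64, "z": 0.035, "wx": -111, "wy": 0, "wz": 0, "gripper": 0}
    - {"x": 0, "y": 0.64, "z": 0.035, "wx": -111, "wy": 0, "wz": 0, "gripper": 0}
    - {"x": 0, "y": 0.64, "z": 0.035, "wx": -111, "wy": 0, "wz": 0, "gripper": 0}
    - {"x": 0, "y": 0.64, "z": 0.035, "wx": -111, "wy": 0, "wz": 0, "gripper": 0}

```text
t: 2.95
tcp_pos: [0.4006, 0.0261, 0.2427]
ee_rot: [-0.986, 1.569, -0.397]
contact_force: [0.4, -1.8, 0.6]
width: 0.997
```

```bash
python3 -c "
from go import *
plan([.526,.3366,.14],.0465+np.pi/2)
"
```

```text
t 2.95 p [0.4006 0.0261 0.2427] zyaw 33.77 tilt [ 0.08 -0.03] w 0.997 F [ 0.4 -1.8  0.6] q [-0.13 -0.22  1.8  -0.    1.57 -0.72]
d mm [102.7 188.5 276.8] w deg [-5.889e+01  1.000e-02  9.000e-02]
```

Request:
step_arm:
  moves:
    - {"x": 0.1, "y": 0.1885, "z": 0.277, "wx": -58.9, "wy": 0, "wz": 0, "gripper": 0}
    - {"x": 0.1, "y": 0.1885, "z": 0.277, "wx": -58.9, "wy": 0, "wz": 0, "gripper": 0}
    - {"x": 0.1, "y": 0.1885, "z": 0.277, "wx": -58.9, "wy": 0, "wz": 0, "gripper": 0}
    - {"x": 0.1, "y": 0.1885, "z": 0.277, "wx": -58.9, "wy": 0, "wz": 0, "gripper": 0}
    - {"x": 0.1, "y": 0.1885, "z": 0.277, "wx": -58.9, "wy": 0, "wz": 0, "gripper": 0}

```text
t: 3.58
tcp_pos: [0.5127, 0.3042, 0.1532]
ee_rot: [-1.876, 1.569, -0.348]
contact_force: [1.2, -0.9, 0.4]
width: 0.997
```

```bash
python3 -c "
from go import *
plan([.526,.3366,.12],.0465+np.pi/2)
"
```

```text
t 3.58 p [0.5127 0.3042 0.1532] zyaw 87.51 tilt [ 0.1  -0.03] w 0.997 F [ 1.2 -0.9  0.4] q [ 0.41  0.24  1.52 -0.    1.39 -1.12]
d mm [ 33.2 -11.9  33. ] w deg [-5.15 -0.03  0.1 ]
```

Request:
step_arm:
  moves:
    - {"x": 0.033, "y": -0.012, "z": 0.033, "wx": -5.1, "wy": 0, "wz": 0.1, "gripper": 0}
    - {"x": 0.033, "y": -0.012, "z": 0.033, "wx": -5.1, "wy": 0, "wz": 0.1, "gripper": 0}
    - {"x": 0.033, "y": -0.012, "z": 0.033, "wx": -5.1, "wy": 0, "wz": 0.1, "gripper": 0.2}

```text
t: 3.95
tcp_pos: [0.5261, 0.3364, 0.1205]
ee_rot: [3.108, 1.57, -1.56]
contact_force: [-0.3, -0.4, -0.9]
width: 0.816
```

```bash
python3 -c "
from go import *
plan([.526,.3366,.038],.0465+np.pi/2)
a=bot.capture('scene');b=bot.capture('top')
f=lambda im,x,y,w,h,s:cv2.resize(im[y:y+h,x:x+w],(w*s,h*s),interpolation=cv2.INTER_CUBIC)
cv2.imwrite('pics/a1.png',np.hstack([f(a,340,250,100,120,4),f(b,110,150,90,120,4)])[:,:,::-1])
"
```

```text
t 3.95 p [0.5261 0.3364 0.1205] zyaw 92.57 tilt [ 0.   -0.04] w 0.816 F [-0.3 -0.4 -0.9] q [ 0.45  0.32  1.48 -0.    1.34 -1.17]
d mm [82.5  0.1  0.3] w deg [-0.1  -0.04 -0.  ]
```

View pics/a1.png

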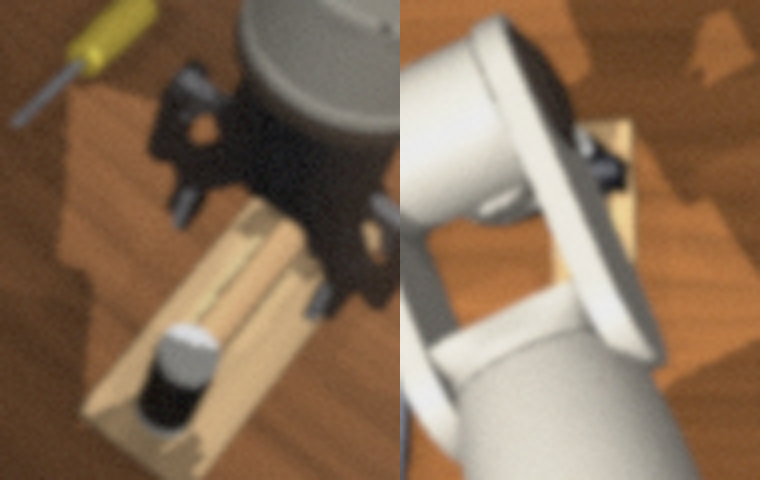

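The fingers straddle the handle: fingertips show at (180,205) and (320,295) in the zoom, with the handle between them. Next: descend and grip.

Request:
step_arm:
  moves:
    - {"x": 0.045, "y": 0, "z": 0, "wx": 0, "wy": 0, "wz": 0, "gripper": 0.2}
    - {"x": 0.0825, "y": 0, "z": 0, "wx": 0, "wy": 0, "wz": 0, "gripper": 0.2}
    - {"x": 0.0825, "y": 0, "z": 0, "wx": 0, "wy": 0, "wz": 0, "gripper": 0.2}
    - {"x": 0.0825, "y": 0, "z": 0, "wx": 0, "wy": 0, "wz": 0, "gripper": 1}
    - {"x": 0.0825, "y": 0, "z": 0, "wx": 0, "wy": 0, "wz": 0, "gripper": 1}
  newtons: 110

```text
t: 4.68
tcp_pos: [0.5275, 0.3363, 0.0412]
ee_rot: [-1.324, 1.566, 0.291]
contact_force: [0.0, 0.4, -0.1]
width: 0.38
```

Request:
step_arm:
  moves:
    - {"x": 0, "y": 0, "z": 0, "wx": 0, "wy": 0, "wz": 0, "gripper": 1}
    - {"x": 0, "y": 0, "z": 0, "wx": 0, "wy": 0, "wz": 0, "gripper": 1}
    - {"x": 0, "y": 0, "z": 0, "wx": 0, "wy": 0, "wz": 0, "gripper": 1}

```text
t: 5.05
tcp_pos: [0.5279, 0.3365, 0.0422]
ee_rot: [-1.294, 1.565, 0.321]
contact_force: [-1.2, -0.8, 7.9]
width: 0.189
```

```bash
python3 -c "
from go import *
plan([.526,.3366,.14],.0465+np.pi/2)
"
```

```text
t 5.05 p [0.5279 0.3365 0.0422] zyaw 92.52 tilt [0.32 0.1 ] w 0.189 F [-1.2 -0.8  7.9] q [ 0.44  0.39  1.56 -0.    1.19 -1.17]
d mm [-97.8   1.3   0.4] w deg [-0.15  0.09  0.32]
```

Request:
step_arm:
  moves:
    - {"x": -0.03, "y": 0, "z": 0, "wx": 0, "wy": 0, "wz": 0, "gripper": 1}
    - {"x": -0.06, "y": 0, "z": 0, "wx": 0, "wy": 0, "wz": 0, "gripper": 1}
    - {"x": -0.09, "y": 0, "z": 0, "wx": 0, "wy": 0, "wz": 0, "gripper": 1}
    - {"x": -0.09, "y": 0, "z": 0, "wx": 0, "wy": 0, "wz": 0, "gripper": 1}

```text
t: 5.55
tcp_pos: [0.5282, 0.3368, 0.1346]
ee_rot: [-1.244, 1.561, 0.371]
contact_force: [0.0, -1.3, -2.1]
width: 0.193
```

```bash
python3 -c "
from go import *
plan([.518,-.014,.145],np.pi/2)
a=bot.capture('scene');b=bot.capture('top')
f=lambda im,x,y,w,h,s:cv2.resize(im[y:y+h,x:x+w],(w*s,h*s),interpolation=cv2.INTER_CUBIC)
cv2.imwrite('pics/a2.png',np.hstack([f(a,340,230,100,120,5),f(b,110,150,60,120,5)])[:,:,::-1])
"
```

```text
t 5.55 p [0.5282 0.3368 0.1346] zyaw 92.52 tilt [0.51 0.2 ] w 0.193 F [ 0.  -1.3 -2.1] q [ 0.45  0.31  1.47 -0.    1.36 -1.17]
d mm [ -11.7   25.6 -349.9] w deg [2.52 0.19 0.52]
```

View pics/a2.png

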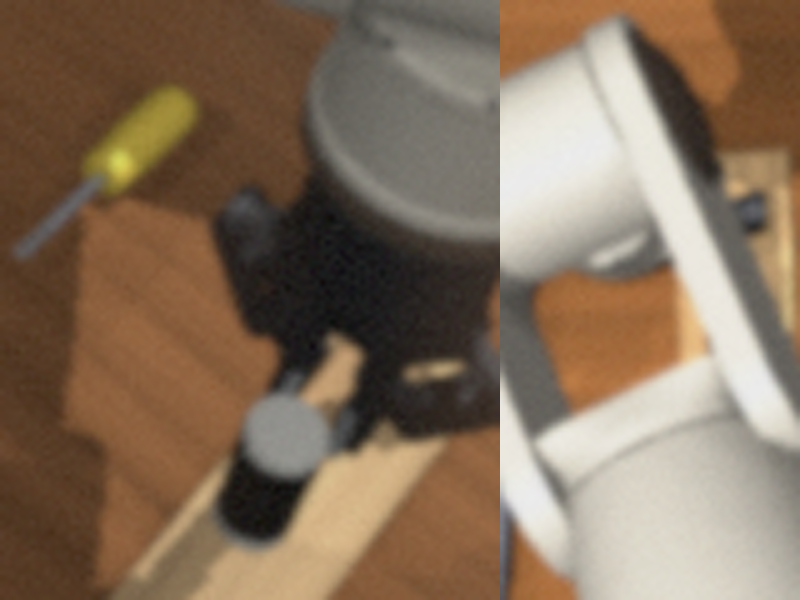

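```bash
python3 -c "
from go import *
print(atz('scene',(397.1,316.9),.170),atz('scene',(340+252/5-.4,230+523/5-.4),.102))
"
```

```text
[0.56992579 0.34137748 0.17      ] [0.57070867 0.34244446 0.102     ]
```

Request:
step_arm:
  moves:
    - {"x": -0.011, "y": 0.0246, "z": -0.348, "wx": 2.5, "wy": 0.2, "wz": 0.5, "gripper": 1}
    - {"x": -0.011, "y": 0.0246, "z": -0.348, "wx": 2.5, "wy": 0.2, "wz": 0.5, "gripper": 1}
    - {"x": -0.011, "y": 0.0246, "z": -0.348, "wx": 2.5, "wy": 0.2, "wz": 0.5, "gripper": 1}
    - {"x": -0.011, "y": 0.0246, "z": -0.348, "wx": 2.5, "wy": 0.2, "wz": 0.5, "gripper": 1}
    - {"x": -0.011, "y": 0.0246, "z": -0.348, "wx": 2.5, "wy": 0.2, "wz": 0.5, "gripper": 1}

```text
t: 6.28
tcp_pos: [0.5179, 0.0222, 0.1398]
ee_rot: [1.916, 1.565, -2.796]
contact_force: [2.6, 0.1, -2.4]
width: 0.185
```

```bash
python3 -c "
from go import *
plan([.519,-.0125,.130],np.pi/2)
"
```

```text
t 6.28 p [0.5179 0.0222 0.1398] zyaw 90.03 tilt [-0.3  -0.11] w 0.185 F [ 2.6  0.1 -2.4] q [-0.1   0.09  1.71 -0.    1.34 -1.68]
d mm [  9.8  -1.1 -34.7] w deg [ 0.03 -0.11 -0.3 ]
```

Request:
step_arm:
  moves:
    - {"x": 0, "y": -0.001, "z": -0.0347, "wx": 0, "wy": -0.1, "wz": -0.3, "gripper": 1}
    - {"x": 0.01, "y": -0.001, "z": -0.0347, "wx": 0, "wy": -0.1, "wz": -0.3, "gripper": 1}
    - {"x": 0.01, "y": -0.001, "z": -0.0347, "wx": 0, "wy": -0.1, "wz": -0.3, "gripper": 1}

```text
t: 6.65
tcp_pos: [0.518, -0.0121, 0.1281]
ee_rot: [1.364, 1.568, 2.935]
contact_force: [-0.1, 0.8, -1.8]
width: 0.189
```

```bash
python3 -c "
from go import *
plan([.519,-.0125,.090],np.pi/2)
a=bot.capture('scene');b=bot.capture('top')
f=lambda im,x,y,w,h,s:cv2.resize(im[y:y+h,x:x+w],(w*s,h*s),interpolation=cv2.INTER_CUBIC)
cv2.imwrite('pics/a3.png',np.hstack([f(a,210,180,90,110,5),f(b,220,145,70,110,5)])[:,:,::-1])
"
```

```text
t 6.65 p [ 0.518  -0.0121  0.1281] zyaw 90.01 tilt [-0.17  0.03] w 0.189 F [-0.1  0.8 -1.8] q [-0.17  0.1   1.73  0.    1.31 -1.74]
d mm [38.1 -1.1 -0.4] w deg [ 0.01  0.03 -0.17]
```

View pics/a3.png

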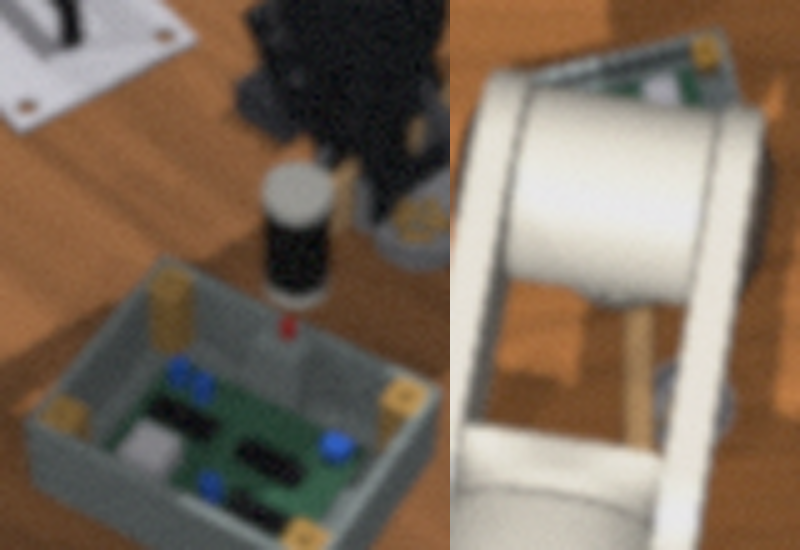

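```bash
python3 -c "
from go import *
print(atz('scene',(299/5+210-.4,194/5+180-.4),.164),atz('scene',(297/5+210-.4,288/5+180-.4),.094))
print(proj('scene',[[.5606,-.0119,.067]]),(288/5+209.6,318/5+179.6))
"
```

```text
[ 0.56057753 -0.00673174  0.164     ] [ 0.55962143 -0.00758968  0.094     ]
[[267.2863211  243.37422128]] (267.2, 243.2)
```

Request:
step_arm:
  moves:
    - {"x": 0.012, "y": -0.001, "z": -0.004, "wx": 0, "wy": 0, "wz": -0.2, "gripper": 1}
    - {"x": 0.024, "y": -0.001, "z": -0.004, "wx": 0, "wy": 0, "wz": -0.2, "gripper": 1}
    - {"x": 0.029, "y": -0.001, "z": -0.004, "wx": 0, "wy": 0, "wz": -0.2, "gripper": 1}
    - {"x": 0.033, "y": -0.001, "z": -0.004, "wx": 0, "wy": 0, "wz": -0.2, "gripper": 1}
    - {"x": 0.036, "y": -0.001, "z": -0.004, "wx": 0, "wy": 0, "wz": -0.2, "gripper": 1}
  newtons: 120

```text
t: 7.38
tcp_pos: [0.5197, -0.0155, 0.0934]
ee_rot: [-1.485, 1.568, 0.088]
contact_force: [-2.8, 0.6, 5.1]
width: 0.187
```

Request:
step_arm:
  moves:
    - {"x": 0.003, "y": 0, "z": 0, "wx": 0, "wy": 0, "wz": 0, "gripper": 1}
    - {"x": 0.003, "y": 0, "z": 0, "wx": 0, "wy": 0, "wz": 0, "gripper": 1}

```text
t: 7.62
tcp_pos: [0.5199, -0.0156, 0.0904]
ee_rot: [-1.511, 1.568, 0.062]
contact_force: [-0.0, 0.5, -0.2]
width: 0.187
```

```bash
python3 -c "
from go import *
plan([.519,-.0165,.090],np.pi/2)
a=bot.capture('scene');b=bot.capture('top')
f=lambda im,x,y,w,h,s:cv2.resize(im[y:y+h,x:x+w],(w*s,h*s),interpolation=cv2.INTER_CUBIC)
cv2.imwrite('pics/a4.png',np.hstack([f(a,210,180,90,110,5)])[:,:,::-1])
"
```

```text
t 7.62 p [ 0.5199 -0.0156  0.0904] zyaw 90.09 tilt [0.18 0.01] w 0.187 F [-0.   0.5 -0.2] q [-0.18  0.14  1.77  0.    1.23 -1.75]
d mm [ 0.4  0.9 -0.9] w deg [0.09 0.01 0.18]
```

View pics/a4.png

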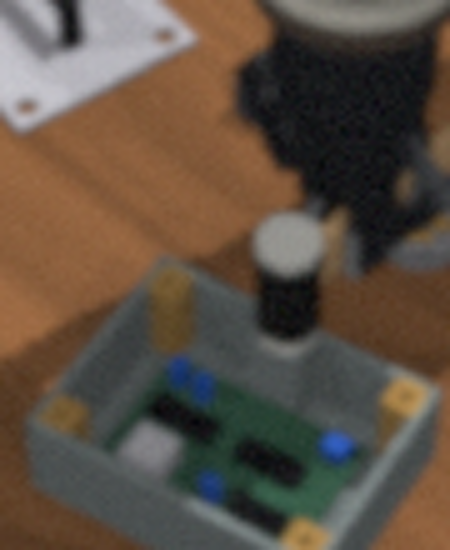

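Request:
step_arm:
  moves:
    - {"x": 0.002, "y": 0, "z": 0, "wx": 0, "wy": 0, "wz": 0, "gripper": 1}
    - {"x": 0.004, "y": 0, "z": 0, "wx": 0, "wy": 0, "wz": 0, "gripper": 1}

```text
t: 7.98
tcp_pos: [0.5199, -0.0157, 0.0885]
ee_rot: [-1.683, 1.567, -0.11]
contact_force: [-28.7, 0.6, 55.0]
width: 0.184
```

Request:
step_arm:
  moves:
    - {"x": 0.002, "y": 0, "z": 0, "wx": 0, "wy": 0, "wz": 0, "gripper": 1}
    - {"x": 0.003, "y": 0, "z": 0, "wx": 0, "wy": 0, "wz": 0, "gripper": 1}

```text
t: 8.22
tcp_pos: [0.5199, -0.0158, 0.0884]
ee_rot: [-1.765, 1.566, -0.192]
contact_force: [-33.2, 2.5, 59.2]
width: 0.183
```

Hard stop reached (about 60 N). Lift off and check the pin.

Request:
step_arm:
  moves:
    - {"x": -0.02, "y": 0, "z": 0, "wx": 0, "wy": 0, "wz": 0, "gripper": 1}
    - {"x": -0.06, "y": 0, "z": 0, "wx": 0, "wy": 0, "wz": 0, "gripper": 1}
    - {"x": -0.06, "y": 0, "z": 0, "wx": 0, "wy": 0, "wz": 0, "gripper": 1}

```text
t: 8.6
tcp_pos: [0.5208, -0.0159, 0.151]
ee_rot: [-1.765, 1.561, -0.193]
contact_force: [0.6, -1.2, -2.6]
width: 0.185
```

```bash
python3 -c "
from go import *
plan([.528,.337,.145],np.pi/2+.0436)
a=bot.capture('scene');b=bot.capture('top')
f=lambda im,x,y,w,h,s:cv2.resize(im[y:y+h,x:x+w],(w*s,h*s),interpolation=cv2.INTER_CUBIC)
cv2.imwrite('pics/a5.png',np.hstack([f(a,210,170,90,120,5)])[:,:,::-1])
print([proj('scene',T([.6083,-.0006,0],.2325,[[-.049,0,.056+d]])) for d in (0,.01)])
"
```

```text
t 8.6 p [ 0.5208 -0.0159  0.151 ] zyaw 90.12 tilt [ 0.53 -0.1 ] w 0.185 F [ 0.6 -1.2 -2.6] q [-0.18  0.08  1.7  -0.    1.35 -1.75]
d mm [  5.5  -7.9 352.9] w deg [-2.38 -0.12  0.53]
[array([[267.2345845 , 246.14221231]]), array([[267.27939908, 243.63349055]])]
```

View pics/a5.png

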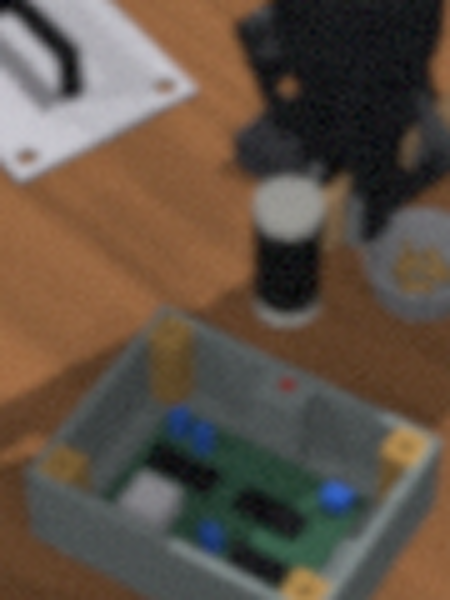

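Pin sits flush at zoom (288,384), matching the projected home position (267.2,246.1). Next: return the mallet to its rest, checking its tilt in the grip first.

```bash
python3 -c "
from go import *
m=lambda u,v:(u/5+209.6,v/5+169.6)
print(atz('scene',m(289,207),.151-.034+.07),atz('scene',m(287,306),.151-.034))
"
```

```text
[ 0.56253618 -0.01148664  0.187     ] [ 0.56252491 -0.01171725  0.117     ]
```

Request:
step_arm:
  moves:
    - {"x": 0.0, "y": -0.008, "z": 0.353, "wx": -2.4, "wy": 0, "wz": 0.5, "gripper": 1}
    - {"x": 0.0, "y": -0.008, "z": 0.353, "wx": -2.4, "wy": 0, "wz": 0.5, "gripper": 1}
    - {"x": 0.0, "y": -0.008, "z": 0.353, "wx": -2.4, "wy": 0, "wz": 0.5, "gripper": 1}
    - {"x": 0.0, "y": -0.008, "z": 0.353, "wx": -2.4, "wy": 0, "wz": 0.5, "gripper": 1}
    - {"x": 0.0, "y": -0.008, "z": 0.353, "wx": -2.4, "wy": 0, "wz": 0.5, "gripper": 1}

```text
t: 9.32
tcp_pos: [0.5252, 0.2986, 0.1463]
ee_rot: [1.874, 1.565, -2.795]
contact_force: [1.2, -0.2, -0.2]
width: 0.185
```

```bash
python3 -c "
from go import *
plan([.528,.337,.1],np.pi/2+.0436)
"
```

```text
t 9.32 p [0.5252 0.2986 0.1463] zyaw 92.52 tilt [-0.32 -0.11] w 0.185 F [ 1.2 -0.2 -0.2] q [ 0.39  0.26  1.5   0.    1.39 -1.23]
d mm [46.2 -4.7 38.3] w deg [ 0.02 -0.1  -0.32]
```

Request:
step_arm:
  moves:
    - {"x": 0.02, "y": -0.0045, "z": 0.0383, "wx": 0, "wy": -0.1, "wz": -0.3, "gripper": 1}
    - {"x": 0.04, "y": -0.0045, "z": 0.0383, "wx": 0, "wy": -0.1, "wz": -0.3, "gripper": 1}
    - {"x": 0.04, "y": -0.0045, "z": 0.0383, "wx": 0, "wy": -0.1, "wz": -0.3, "gripper": 1}
    - {"x": 0.04, "y": -0.0045, "z": 0.0383, "wx": 0, "wy": -0.1, "wz": -0.3, "gripper": 1}

```text
t: 9.82
tcp_pos: [0.528, 0.3366, 0.1064]
ee_rot: [1.789, 1.57, -2.88]
contact_force: [-0.3, -0.2, -2.4]
width: 0.187
```

```bash
python3 -c "
from go import *
plan([.528,.3368,.043],np.pi/2+.0436)
"
```

```text
t 9.82 p [0.528  0.3366 0.1064] zyaw 92.48 tilt [-0.03 -0.01] w 0.187 F [-0.3 -0.2 -2.4] q [ 0.44  0.33  1.49  0.    1.32 -1.17]
d mm [63.4 -0.1  0.2] w deg [-0.02 -0.01 -0.03]
```

Request:
step_arm:
  moves:
    - {"x": 0.03, "y": 0, "z": 0, "wx": 0, "wy": 0, "wz": 0, "gripper": 1}
    - {"x": 0.055, "y": 0, "z": 0, "wx": 0, "wy": 0, "wz": 0, "gripper": 1}
    - {"x": 0.0635, "y": 0, "z": 0, "wx": 0, "wy": 0, "wz": 0, "gripper": 1}
    - {"x": 0.0635, "y": 0, "z": 0, "wx": 0, "wy": 0, "wz": 0, "gripper": 1}

```text
t: 10.32
tcp_pos: [0.5285, 0.3364, 0.0438]
ee_rot: [-0.999, 1.57, 0.614]
contact_force: [0.0, -0.0, -0.7]
width: 0.186
```

```bash
python3 -c "
from go import *
plan([.528,.3368,.043],np.pi/2+.0436)
a=bot.capture('scene')
f=lambda im,x,y,w,h,s:cv2.resize(im[y:y+h,x:x+w],(w*s,h*s),interpolation=cv2.INTER_CUBIC)
cv2.imwrite('pics/a6.png',f(a,340,250,100,120,5)[:,:,::-1])
"
```

```text
t 10.32 p [0.5285 0.3364 0.0438] zyaw 92.45 tilt [0.02 0.01] w 0.186 F [ 0.  -0.  -0.7] q [ 0.44  0.39  1.55  0.    1.2  -1.17]
d mm [0.8 0.4 0.4] w deg [-0.05  0.01  0.02]
```

View pics/a6.png

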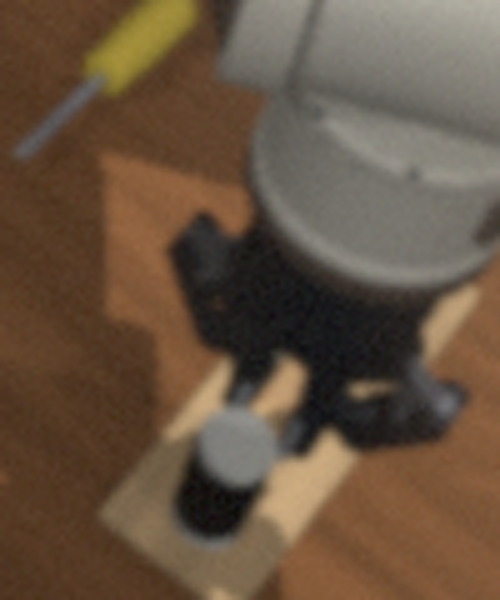

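The mallet is standing on its rest (head at zoom (230,480)). Ease down another millimetre and release.

Request:
step_arm:
  moves:
    - {"x": 0.0015, "y": 0, "z": 0, "wx": 0, "wy": 0, "wz": 0, "gripper": 1}
    - {"x": 0.0015, "y": 0, "z": 0, "wx": 0, "wy": 0, "wz": 0, "gripper": 1}
    - {"x": 0.0015, "y": 0, "z": 0, "wx": 0, "wy": 0, "wz": 0, "gripper": 0.3}
    - {"x": 0.0015, "y": 0, "z": 0, "wx": 0, "wy": 0, "wz": 0, "gripper": 0.3}
    - {"x": 0.0015, "y": 0, "z": 0, "wx": 0, "wy": 0, "wz": 0, "gripper": 0.3}

```text
t: 11.0
tcp_pos: [0.5286, 0.3366, 0.0426]
ee_rot: [-1.081, 1.57, 0.533]
contact_force: [0.1, 0.7, -0.4]
width: 0.696
```

Request:
step_arm:
  moves:
    - {"x": 0, "y": 0, "z": 0, "wx": 0, "wy": 0, "wz": 0, "gripper": 0.2}
    - {"x": 0, "y": 0, "z": 0, "wx": 0, "wy": 0, "wz": 0, "gripper": 0.2}
    - {"x": 0, "y": 0, "z": 0, "wx": 0, "wy": 0, "wz": 0, "gripper": 0.2}
    - {"x": -0.05, "y": 0, "z": 0, "wx": 0, "wy": 0, "wz": 0, "gripper": 0.2}
    - {"x": -0.11, "y": 0, "z": 0, "wx": 0, "wy": 0, "wz": 0, "gripper": 0.2}

```text
t: 11.62
tcp_pos: [0.5279, 0.3362, 0.153]
ee_rot: [1.9, 1.569, -2.769]
contact_force: [1.1, 0.2, 0.6]
width: 0.8
```

```bash
python3 -c "
from go import *
plan([.4648,-.3124,.2],-.1558)
a=bot.capture('scene')
f=lambda im,x,y,w,h,s:cv2.resize(im[y:y+h,x:x+w],(w*s,h*s),interpolation=cv2.INTER_CUBIC)
cv2.imwrite('pics/a7.png',f(a,340,250,100,120,5)[:,:,::-1])
"
```

```text
t 11.62 p [0.5279 0.3362 0.153 ] zyaw 92.46 tilt [-0.08 -0.03] w 0.8 F [1.1 0.2 0.6] q [ 0.44  0.3   1.44  0.    1.41 -1.17]
d mm [ -46.6   90.9 -645.3] w deg [ 1.0138e+02 -9.0000e-02 -3.0000e-02]
```

View pics/a7.png

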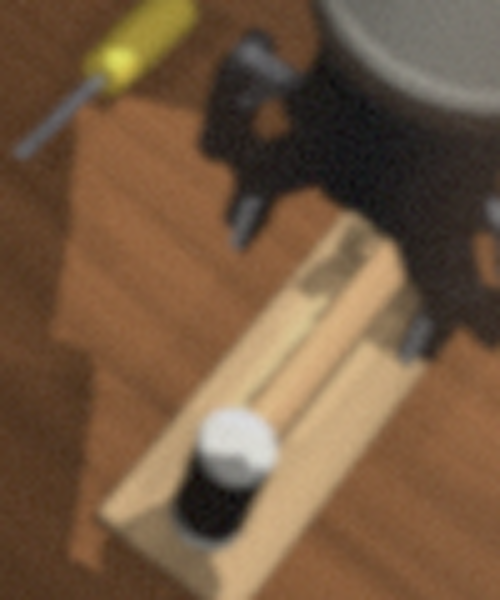

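Mallet is let go and upright on its rest. Now to the cover.

Request:
step_arm:
  moves:
    - {"x": -0.047, "y": 0.091, "z": -0.645, "wx": 101, "wy": 0, "wz": 0, "gripper": 0.2}
    - {"x": -0.047, "y": 0.091, "z": -0.645, "wx": 101, "wy": 0, "wz": 0, "gripper": 0.2}
    - {"x": -0.047, "y": 0.091, "z": -0.645, "wx": 101, "wy": 0, "wz": 0, "gripper": 0.2}
    - {"x": -0.047, "y": 0.091, "z": -0.645, "wx": 101, "wy": 0, "wz": 0, "gripper": 0.2}
    - {"x": -0.047, "y": 0.091, "z": -0.645, "wx": 101, "wy": 0, "wz": 0, "gripper": 0.2}

```text
t: 12.3
tcp_pos: [0.4984, 0.0247, 0.1787]
ee_rot: [0.044, 1.564, 0.714]
contact_force: [1.2, -0.6, 0.4]
width: 0.801
```

```bash
python3 -c "
from go import *
plan([.4648,-.3124,.16],-.1558)
"
```

```text
t 12.3 p [0.4984 0.0247 0.1787] zyaw 38.41 tilt [0.28 0.25] w 0.801 F [ 1.2 -0.6  0.4] q [-0.11  0.02  1.71  0.    1.41 -0.78]
d mm [  17.1 -243.3 -235.8] w deg [47.33  0.35 -0.17]
```

Request:
step_arm:
  moves:
    - {"x": 0, "y": -0.243, "z": -0.236, "wx": 47.3, "wy": 0.3, "wz": -0.2, "gripper": 0.2}
    - {"x": 0, "y": -0.243, "z": -0.236, "wx": 47.3, "wy": 0.3, "wz": -0.2, "gripper": 0.2}
    - {"x": 0, "y": -0.243, "z": -0.236, "wx": 47.3, "wy": 0.3, "wz": -0.2, "gripper": 0.2}
    - {"x": 0, "y": -0.243, "z": -0.236, "wx": 47.3, "wy": 0.3, "wz": -0.2, "gripper": 0.2}
    - {"x": 0, "y": -0.243, "z": -0.236, "wx": 47.3, "wy": 0.3, "wz": -0.2, "gripper": 0.2}

```text
t: 12.92
tcp_pos: [0.4667, -0.2865, 0.1774]
ee_rot: [-0.249, 1.569, -0.409]
contact_force: [0.8, 0.3, 0.6]
width: 0.798
```

```bash
python3 -c "
from go import *
plan([.4648,-.3124,.11],-.1558)
"
```

```text
t 12.93 p [ 0.4667 -0.2865  0.1774] zyaw -9.16 tilt [ 0.08 -0.04] w 0.798 F [0.8 0.3 0.6] q [-0.69  0.12  1.6   0.    1.42 -0.53]
d mm [ 67.4 -25.9   2.1] w deg [-0.23  0.09  0.02]
```

Request:
step_arm:
  moves:
    - {"x": 0.03, "y": -0.026, "z": 0.002, "wx": -0.2, "wy": 0, "wz": 0, "gripper": 0.2}
    - {"x": 0.067, "y": -0.026, "z": 0.002, "wx": -0.2, "wy": 0, "wz": 0, "gripper": 0.2}
    - {"x": 0.067, "y": -0.026, "z": 0.002, "wx": -0.2, "wy": 0, "wz": 0, "gripper": 0.2}
    - {"x": 0.067, "y": -0.026, "z": 0.002, "wx": -0.2, "wy": 0, "wz": 0, "gripper": 0.2}

```text
t: 13.42
tcp_pos: [0.4651, -0.3126, 0.1119]
ee_rot: [-0.398, 1.568, -0.554]
contact_force: [0.4, -0.0, 0.2]
width: 0.799
```

```bash
python3 -c "
from go import *
plan([.4648,-.3124,.026],-.1558)
a=bot.capture('scene')
f=lambda im,x,y,w,h,s:cv2.resize(im[y:y+h,x:x+w],(w*s,h*s),interpolation=cv2.INTER_CUBIC)
cv2.imwrite('pics/a8.png',f(a,160,110,120,110,5)[:,:,::-1])
"
```

```text
t 13.43 p [ 0.4651 -0.3126  0.1119] zyaw -8.93 tilt [ 0.14 -0.09] w 0.799 F [ 0.4 -0.   0.2] q [-0.73  0.2   1.65  0.    1.29 -0.57]
d mm [85.9  0.2 -0.6] w deg [-0.    0.16  0.07]
```

View pics/a8.png

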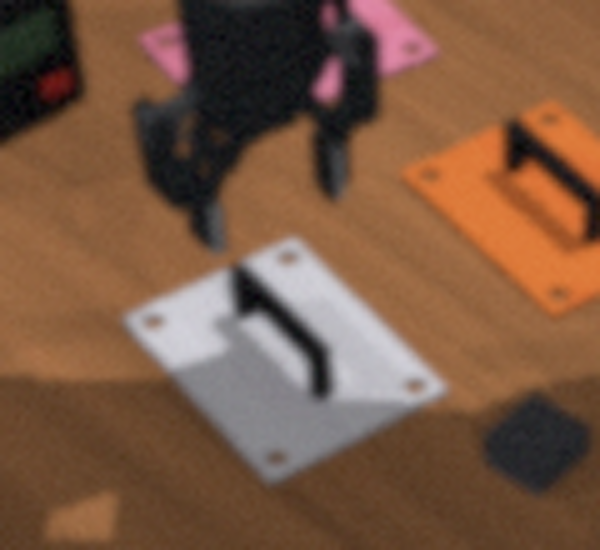

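The fingers are above the bar of the silver cover, with tips at (210,240) and (335,190) on either side of it. Descend and grip.

Request:
step_arm:
  moves:
    - {"x": 0.04, "y": 0, "z": -0.0006, "wx": 0, "wy": 0.15, "wz": 0, "gripper": 0.2}
    - {"x": 0.08, "y": 0, "z": -0.0006, "wx": 0, "wy": 0.15, "wz": 0, "gripper": 0.2}
    - {"x": 0.0855, "y": 0, "z": -0.0006, "wx": 0, "wy": 0.15, "wz": 0, "gripper": 0.2}
    - {"x": 0.0855, "y": 0, "z": -0.0006, "wx": 0, "wy": 0.15, "wz": 0, "gripper": 0.2}
    - {"x": 0.0855, "y": 0, "z": -0.0006, "wx": 0, "wy": 0.15, "wz": 0, "gripper": 0.6}
  newtons: 80

```text
t: 14.1
tcp_pos: [0.4659, -0.3133, 0.0288]
ee_rot: [-0.773, 1.566, -0.929]
contact_force: [-0.2, -0.3, 0.5]
width: 0.606
```

Request:
step_arm:
  moves:
    - {"x": 0, "y": 0, "z": 0, "wx": 0, "wy": 0, "wz": 0, "gripper": 1}
    - {"x": 0, "y": 0, "z": 0, "wx": 0, "wy": 0, "wz": 0, "gripper": 1}
    - {"x": 0, "y": 0, "z": 0, "wx": 0, "wy": 0, "wz": 0, "gripper": 1}
    - {"x": 0, "y": 0, "z": 0, "wx": 0, "wy": 0, "wz": 0, "gripper": 1}

```text
t: 14.6
tcp_pos: [0.4662, -0.3136, 0.0298]
ee_rot: [-0.731, 1.565, -0.887]
contact_force: [-2.2, 2.5, 10.9]
width: 0.121
```

```bash
python3 -c "
from go import *
plan([.4648,-.3124,.16],-.1558)
"
```

```text
t 14.6 p [ 0.4662 -0.3136  0.0298] zyaw -8.91 tilt [ 0.21 -0.25] w 0.121 F [-2.2  2.5 10.9] q [-0.73  0.28  1.73 -0.    1.12 -0.57]
d mm [-130.2    0.5   -1. ] w deg [0.01 0.24 0.22]
```

Request:
step_arm:
  moves:
    - {"x": -0.02, "y": 0, "z": 0, "wx": 0, "wy": 0.2, "wz": 0.2, "gripper": 1}
    - {"x": -0.06, "y": 0, "z": 0, "wx": 0, "wy": 0.2, "wz": 0.2, "gripper": 1}
    - {"x": -0.1, "y": 0, "z": 0, "wx": 0, "wy": 0.2, "wz": 0.2, "gripper": 1}
    - {"x": -0.13, "y": 0, "z": 0, "wx": 0, "wy": 0.2, "wz": 0.2, "gripper": 1}
    - {"x": -0.13, "y": 0, "z": 0, "wx": 0, "wy": 0.2, "wz": 0.2, "gripper": 1}

```text
t: 15.22
tcp_pos: [0.4663, -0.3136, 0.1617]
ee_rot: [-0.541, 1.567, -0.697]
contact_force: [-0.2, 0.1, -3.9]
width: 0.123
```

```bash
python3 -c "
from go import *
plan([.6083,-.0006,.16],.2325)
a=bot.capture('scene');b=bot.capture('top')
cv2.imwrite('pics/a9.png',a[:,:,::-1])
"
```

```text
t 15.22 p [ 0.4663 -0.3136  0.1617] zyaw -8.91 tilt [ 0.19 -0.16] w 0.123 F [-0.2  0.1 -3.9] q [-0.73  0.16  1.59  0.    1.39 -0.57]
d mm [  1.3 331.2  91.8] w deg [-22.23   0.18   0.16]
```

View pics/a9.png

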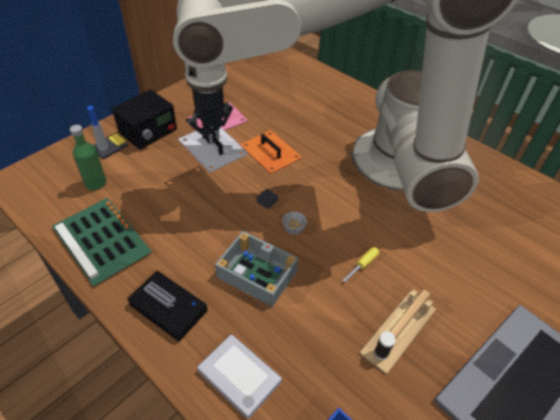

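Request:
step_arm:
  moves:
    - {"x": 0, "y": 0.05, "z": 0.014, "wx": -3, "wy": 0.2, "wz": 0.1, "gripper": 1}
    - {"x": 0, "y": 0.1, "z": 0.028, "wx": -7, "wy": 0.2, "wz": 0.1, "gripper": 1}
    - {"x": 0, "y": 0.15, "z": 0.042, "wx": -11, "wy": 0.2, "wz": 0.1, "gripper": 1}
    - {"x": 0, "y": 0.2, "z": 0.056, "wx": -15, "wy": 0.2, "wz": 0.1, "gripper": 1}
    - {"x": 0, "y": 0.25, "z": 0.07, "wx": -19, "wy": 0.2, "wz": 0.1, "gripper": 1}

```text
t: 15.95
tcp_pos: [0.5732, -0.0749, 0.1568]
ee_rot: [2.552, 1.564, 2.73]
contact_force: [0.9, -0.4, -3.1]
width: 0.124
```

```bash
python3 -c "
from go import *
plan([.6083,-.0006,.16],.2325)
"
```

```text
t 15.95 p [ 0.5732 -0.0749  0.1568] zyaw 10.21 tilt [-0.35  0.15] w 0.124 F [ 0.9 -0.4 -3.1] q [-0.26  0.2   1.55  0.    1.39 -0.44]
d mm [-3.2 66.9 47.7] w deg [-3.11 -0.31 -0.22]
```

Request:
step_arm:
  moves:
    - {"x": 0, "y": 0.04, "z": 0.03, "wx": -2, "wy": -0.3, "wz": -0.2, "gripper": 1}
    - {"x": 0, "y": 0.067, "z": 0.0477, "wx": -3.1, "wy": -0.3, "wz": -0.2, "gripper": 1}
    - {"x": 0, "y": 0.067, "z": 0.0477, "wx": -3.1, "wy": -0.3, "wz": -0.2, "gripper": 1}
    - {"x": 0, "y": 0.067, "z": 0.0477, "wx": -3.1, "wy": -0.3, "wz": -0.2, "gripper": 1}

```text
t: 16.45
tcp_pos: [0.6076, -0.0007, 0.1553]
ee_rot: [2.785, 1.568, 3.017]
contact_force: [-0.1, 0.4, -3.2]
width: 0.119
```

```bash
python3 -c "
from go import *
plan([.6083,-.0006,.10],.2325)
a=bot.capture('scene');b=bot.capture('top')
f=lambda im,x,y,w,h,s:cv2.resize(im[y:y+h,x:x+w],(w*s,h*s),interpolation=cv2.INTER_CUBIC)
cv2.imwrite('pics/b1.png',np.hstack([f(a,200,190,110,110,4),f(b,215,120,80,110,4)])[:,:,::-1])
"
```

```text
t 16.45 p [ 0.6076 -0.0007  0.1553] zyaw 13.31 tilt [-0.14  0.02] w 0.119 F [-0.1  0.4 -3.2] q [-0.13  0.26  1.48 -0.    1.4  -0.36]
d mm [55.3 -0.1  0.8] w deg [-0.01 -0.14 -0.05]
```

View pics/b1.png

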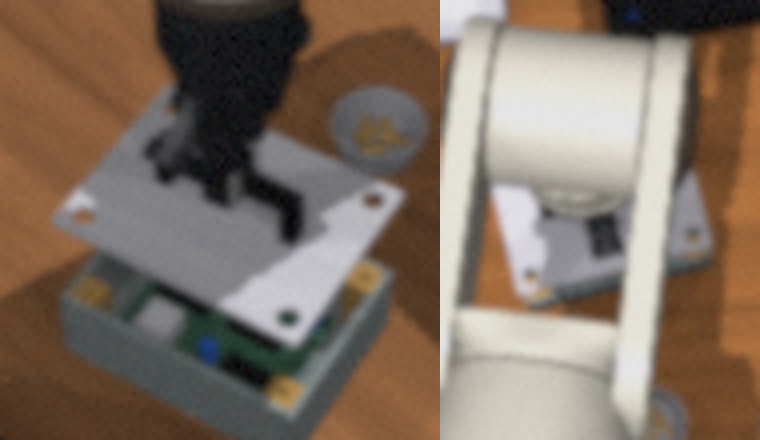

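```bash
python3 -c "
from fit import *
H=np.array([[47,67,3],[47,-67,3],[-47,-67,3],[-47,67,3]])/1e3
os_=px([(289,318),(83,215),(373,200)],200,190,4); i=np.array([0,1,3])
ot=px([(693-440,234),(532-440,275)],215,120,4); j=np.array([2,3])
for z in(.1235,.1255,.1275):
  for obs in([('scene',i,os_)],[('top',j,ot)],[('scene',i,os_),('top',j,ot)]):
    v,r=fit(H,obs,[.6,0,.23],z);print(z,np.round(v,4),r.round(1).tolist(),(r**2).sum().round(2))
"
```

```text
0.1235 [ 0.6067 -0.0008  0.2356] [[-0.1, -0.1], [0.2, 0.1], [-0.1, 0.0]] 0.06
0.1235 [ 0.6088 -0.001   0.2343] [[0.1, -0.0], [-0.1, 0.0]] 0.01
0.1235 [ 0.6073 -0.0008  0.2384] [[-0.1, 0.0], [0.0, 0.3], [-0.3, 0.1], [0.0, 0.3], [-0.1, 0.5]] 0.61
0.1255 [6.078e-01 2.000e-04 2.355e-01] [[-0.0, -0.0], [0.1, 0.0], [-0.0, 0.0]] 0.01
0.1255 [ 0.6085 -0.0011  0.2343] [[0.1, -0.0], [-0.1, 0.0]] 0.02
0.1255 [ 6.080e-01 -1.000e-04  2.384e-01] [[-0.1, -0.1], [-0.1, 0.1], [-0.2, -0.1], [-0.2, 0.0], [-0.3, 0.3]] 0.28
0.1275 [0.6088 0.0012 0.2354] [[-0.0, -0.0], [-0.0, 0.0], [0.0, -0.0]] 0.0
0.1275 [ 0.6082 -0.0012  0.2343] [[0.1, -0.0], [-0.1, 0.0]] 0.03
0.1275 [6.086e-01 6.000e-04 2.384e-01] [[-0.0, -0.3], [-0.1, -0.1], [-0.1, -0.3], [-0.4, -0.2], [-0.6, -0.0]] 0.77
```

The plate measures at (0.608, 0.000, 13.5°) against the case at (0.6083, -0.0006, 13.3°), so it can be lowered.

Request:
step_arm:
  moves:
    - {"x": 0.02, "y": 0, "z": 0.0004, "wx": 0.15, "wy": -0.1, "wz": 0, "gripper": 1}
    - {"x": 0.04, "y": 0, "z": 0.0004, "wx": 0.15, "wy": -0.1, "wz": 0, "gripper": 1}
    - {"x": 0.05, "y": 0, "z": 0.0004, "wx": 0.15, "wy": -0.1, "wz": 0, "gripper": 1}
    - {"x": 0.0545, "y": 0, "z": 0.0004, "wx": 0.15, "wy": -0.1, "wz": 0, "gripper": 1}
    - {"x": 0.0545, "y": 0, "z": 0.0004, "wx": 0.15, "wy": -0.1, "wz": 0, "gripper": 1}

```text
t: 17.18
tcp_pos: [0.6082, -0.0014, 0.1019]
ee_rot: [0.556, 1.57, 0.785]
contact_force: [0.3, -0.1, -3.1]
width: 0.122
```

Request:
step_arm:
  moves:
    - {"x": 0, "y": 0, "z": 0, "wx": 0, "wy": 0, "wz": 0, "gripper": 1}
    - {"x": 0, "y": 0, "z": 0, "wx": 0, "wy": 0, "wz": 0, "gripper": 1}

```text
t: 17.42
tcp_pos: [0.6084, -0.0014, 0.1024]
ee_rot: [0.11, 1.569, 0.338]
contact_force: [0.4, 0.7, -3.1]
width: 0.121
```

```bash
python3 -c "
from go import *
plan([.6083,-.0006,.10],.2325)
a=bot.capture('scene');b=bot.capture('top')
f=lambda im,x,y,w,h,s:cv2.resize(im[y:y+h,x:x+w],(w*s,h*s),interpolation=cv2.INTER_CUBIC)
cv2.imwrite('pics/b2.png',np.hstack([f(a,205,215,100,90,4),f(b,220,130,80,90,4)])[:,:,::-1])
"
```

```text
t 17.43 p [ 0.6084 -0.0014  0.1024] zyaw 13.09 tilt [0.08 0.03] w 0.121 F [ 0.4  0.7 -3.1] q [-0.13  0.3   1.54  0.    1.3  -0.36]
d mm [2.4 0.8 0.1] w deg [-0.23  0.09 -0.01]
```

View pics/b2.png

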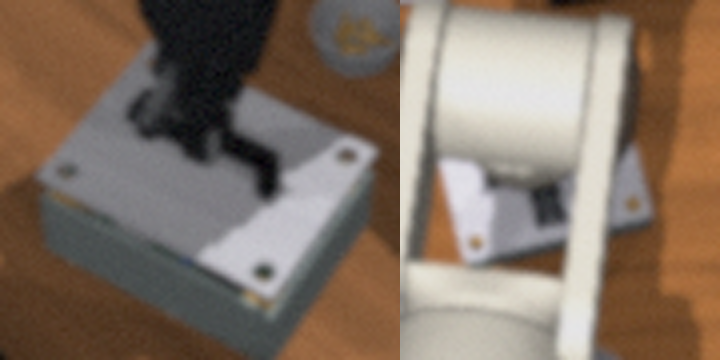

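```bash
python3 -c "
from fit import *
H=np.array([[47,67,3],[47,-67,3],[-47,-67,3],[-47,67,3]])/1e3
os_=px([(264,271),(66,171),(347,156)],205,215,4); i=np.array([0,1,3])
ot=px([(632-400,204),(475-400,243)],220,130,4); j=np.array([2,3])
z=.0726
for obs in([('scene',i,os_)],[('top',j,ot)],[('scene',i,os_),('top',j,ot)]):
    v,r=fit(H,obs,[.6,0,.23],z);print(z,np.round(v,4),r.round(1).tolist(),(r**2).sum().round(2))
a=bot.capture('scene');b=bot.capture('top')
f=lambda im,c,s,w=20:cv2.resize(im[c[1]-w//2:c[1]+w//2,c[0]-w//2:c[0]+w//2],(w*s,w*s),interpolation=cv2.INTER_CUBIC)
cv2.imwrite('pics/b3.png',np.hstack([f(b,(278,181),15),f(b,(239,191),15)])[:,:,::-1])
print(bot.read_state()['tcp_pos'])
"
```

```text
0.0726 [ 0.6088 -0.0008  0.234 ] [[0.1, 0.2], [0.2, -0.1], [-0.3, -0.1]] 0.18
0.0726 [ 6.084e-01 -1.000e-04  2.283e-01] [[0.0, -0.0], [-0.0, 0.0]] 0.0
0.0726 [ 6.086e-01 -5.000e-04  2.302e-01] [[0.1, 0.3], [0.3, -0.2], [-0.1, 0.1], [0.2, -0.1], [0.2, -0.0]] 0.32
[ 0.60826341 -0.00135505  0.10200697]
```

View pics/b3.png

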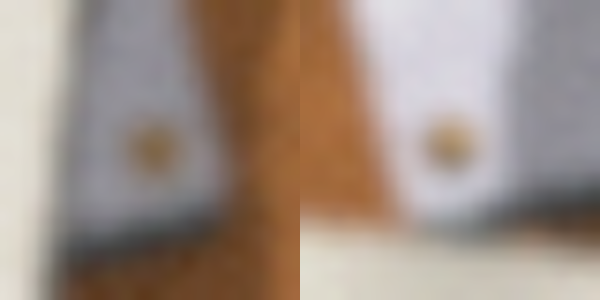

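```bash
python3 -c "
from go import *
s=bot.read_state();print(s['t'],s['joint_velocities'].round(3),s['contact_force'].round(1),s['width'])
for k in('mallet_grip','tin','screwdriver','heatsink'):
    r=bot.pinpoint('scene',k);print(k,r and r[0]['point'])
bot.job_done()
"
```

```text
17.625 [-0.     0.001  0.001 -0.001 -0.003  0.   ] [ 0.1  0.7 -3.6] 0.1215737844030875
mallet_grip [396.4, 327.6]
tin [294.4, 226.6]
screwdriver [355.9, 269.4]
heatsink []
the job is handed in; nothing more can be done
```

I drove the pin home with the mallet, put the mallet back on its rest, and handed in at 17.6 s while holding the plate over the case. I saw no verdict.

- **Pin:** I pressed it until it hit a hard stop at about 60 N. In the picture afterwards it sat flush, about where the calibration puts it when home.
- **Mallet:** it stands on its rest and is let go. Its detected grip point is within about 2 px of where it started.
- **Plate position:** the last fit used the five corner holes the cameras could see and gave (0.6086, -0.0005) m at 13.2°. The case is at (0.6083, -0.0006) m and 13.3°, so the holes are less than 1 mm off.
- **Plate height and tilt:** the underside is about 17 mm above the rim, judged from the tool height, and the tool was within 0.1° of vertical.
- **Threads:** brass shows in the middle of the two holes the top camera can see. The arm hides the other two holes from that camera, so I did not check them from above.
- **Contact:** the arm was still, and the wrist carried only the plate's weight (about 3.6 N), so the plate was not touching the case.
- **Other items:** the tin and screwdriver are within about 4 px of their first positions, which is about the spread I'd expect from the networks. The heat sink was not detected in the last picture, so I could not confirm it. The plate passed well above it, and it looked in place in the picture taken just after the lift.

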